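# Turn the soap rest over beside the laundry sink

## Task

The wooden soap rest lies upside down, ribs underneath, tucked under the hanging peg board. Press on it and draw it out until it is wholly clear in front of the board, then slide the blade of the lifter under one edge and turn it over so that it lies flat, ribs up, on the open ledge and clear of the board. Lay the lifter down flat inside the white dish, and do not bang into the peg board or disturb the dish or the two clothespins.

Things in the scene. Friction and masses are not known exactly. Their poses are not given: they have to be found in the camera images.
- board_edge (a point): Fixed peg board (400 wide x 16 thick x 250 mm high) hung over the ledge. Point: middle of its lower front edge, 100 mm above the ledge; x along the edge, y level from front to back (about world -y); front face is y = 0. Dustpan, brush, hook stand out up to 35 mm in front, over 28 mm above the edge. Posts 30 mm square at x = +-215, feet 50 x 70 mm. Ledge below is free.
- rest_mid (a point): Soap rest: wooden plate 100x100x7 mm, 90 g, three ribs 7 mm high on one face's middle 60 x 60. Point: its centre. z points out of the ribless base: up at start, down once turned over. Upside down: point 10.5 mm above ledge, top 14, rim clear 7 mm above ledge for 20 mm inwards on all sides. Turned: point at 3.5. Starts with 20-45 mm showing before the board. Friction on ledge: ribs 0.4, rest 0.6.
- lifter_grip (a point): Lifter, 170 g: steel blade 120 x 60 x 2.5 mm with an upright wooden handle near its back. Point: in the handle, 58 mm above the blade's underside. x points along the blade to its front edge, 100 mm ahead of this point (back edge 20 mm behind); z up the handle. Handle 34 mm long (x), 18 mm thick (y, pinch here), top 24.5 mm above the point. Starts flat on the ledge, blade pointing about world -y.
- lifter_mid (a point): Middle of the lifter's blade, 40 mm ahead of lifter_grip along the blade's x axis and 56.75 mm below it (half-way through the blade's thickness); same axes.
- dish: Empty white ceramic dish, rectangular, loose, 700 g, open at the top: outside 170 (x) x 120 (y) x 22 mm high, walls 8 mm, floor about 8 mm thick, inside 154 x 104 mm. Origin at the centre of its underside, z up.
- pin_a: Orange clothespin lying on the ledge, 75 x 14 x 11 mm, origin under its middle. Leave it alone.
- pin_b: A second, equal clothespin, origin under its middle. Leave it alone.

How it is judged:
On the way, in this order (a step that is already met when the one before it is completed fails the run):
1. the soap rest has been drawn out flat, still upside down, wholly clear in front of the board (y of rest_mid in the frame of board_edge below -0.052 m and angle between rest_mid's own z axis and vertical below 0.15 rad), for 0.2 s.
2. the lifter's blade, not the fingers, holds the soap rest up on edge (angle between rest_mid's own z axis and vertical between 0.6 and 1.75 rad and contact force between lifter and soap_rest above 0.03 N and contact force between the fingers and soap_rest below 0.05 N), for 0.1 s.
3. the soap rest lies ribs up on the ledge (angle between rest_mid's own z axis and vertical above 3 rad and height (world z) of rest_mid below 0.008 m and linear speed of soap_rest below 0.03 m/s), for 0.2 s.
At the end, for the whole second after the job is handed in: The soap rest lies flat on the ledge, ribs up (within 8 deg), its middle over 50 mm in front of the board's face; the lifter rests flat on the dish's floor, blade's middle within 30 mm of the dish's middle along each side; dish moved under 30 mm, clothespins under 20 mm; all at rest (angle between rest_mid's own z axis and vertical above 3 rad and height (world z) of rest_mid below 0.008 m and y of rest_mid in the frame of board_edge below -0.05 m and linear speed of each of soap_rest, lifter below 0.02 m/s and x of lifter_mid in the frame of dish between -0.03 and 0.03 m and y of lifter_mid in the frame of dish between -0.03 and 0.03 m and z of lifter_mid in the frame of dish below 0.014 m and angle between lifter_mid's own z axis and vertical below 0.06 rad and distance of dish from where it was at the start of the episode below 0.03 m and distance of each of pin_a, pin_b from where it was at the start of the episode below 0.02 m); the robot touches nothing.
It fails at once if the robot or the lifter banged into the peg board (over 8 N) (contact force between any of the arm, the fingers, lifter and pegboard above 8 N).
It fails at once if a clothespin was disturbed (20 mm or more) (distance of any of pin_a, pin_b from where it was at the start of the episode above 0.02 m).
It fails at once if the dish was knocked out of its place (30 mm or more) (distance of dish from where it was at the start of the episode above 0.03 m).
It also fails if it takes over 72 s, if anything falls off the work surface, if the arm or the gripper's body presses on something with over 40 N, if the wrist force passes 120 N, or if a joint passes its speed limit or range.

## Robot

A 7-joint arm with a two-finger parallel gripper is mounted at the origin on the work surface. World frame = base frame: x ahead of the robot, y to its left, z up, the work surface at z = 0. Lengths are in m, angles in rad, forces in N, time in s.
With the tool pointing down it reaches from about 0.4 to 0.85 m from the base axis. Payload 10.4 kg.
Tool frame: the origin (TCP) lies between the finger pads; the fingertips stand 11 mm ahead of it and the grasp point (between the pads) lies 8 mm behind it; x points along the fingers, y is the direction in which the jaws open and shut, and the axes are right-handed (so a half turn about x gives the same grasp; the last joint's range is limited). The gripper opens to 87 mm and grips with 3 to 60 N. Pads are 19 mm wide; open, the fingers measure 117 mm over their backs; the gripper's body (75 mm by 190 mm) begins 51 mm behind the grasp point.
Start: joints at [1.212, 0.332, -0.065, 1.46, 0.022, 1.35, -0.088], TCP at [0.206, -0.59, 0.234] pointing down, gripper open.
Joint ranges: [-2.6, 2.6], [-0.5, 2.12], [-1.47, 1.34], [0.16, 2.42], [-1.27, 4.41], [0.06, 2.06], [-2.6, 2.6]. Speed limits (rad/s): [2.22, 2.22, 2.79, 2.79, 3.14, 3.14, 3.14].

## Interface

Orientations are given as a unit quaternion [x, y, z, w].
In Python, from bench import r, cams, ticket gives the robot as it stands. The module is installed in compiled form; this text tells all that it offers.
- The arm moves only by the tool drive_tool, never from a script. Its argument "moves" is text: rows parted by semicolons, each of 5 numbers parted by spaces: the shift along the world's x, y, z in m, then the turn about the world's z in degrees, then the closure, from 0 (fully open) to 1 (shut). In form: x y z twist grip; .... A call has 1 to 20 rows; each row shifts and turns the commanded pose from where the row before left it; what a row does not reach is not made up. A row lasts 1/8 s, in which the tool goes at most 62.5 mm and 10.7 degrees, less where a joint would pass 70% of its speed; a pose out of reach is approached as far as the arm can. A call is refused whole if a number of a shift passes 0.0625 or a number of a turn 10.7, either way. A call with a gripper value outside its range is refused whole. The fingers move at their own pace and stop on an object; "newtons" is the grip in N (left out, the last holds). Time passes only in rows, so rows that do not move let the fingers close. It gives the time, the measured TCP pose, the force and the opening at its end, in the units of the state.
- r.read_state(): the state, without advancing time (a new reading comes with each control period).
- cams.camera(name): name is "side" or "top" or "wrist"; returns a dict with "color" (384x512x3 uint8, red, green, blue), "fx", "fy", "cx", "cy" (pixels), "extrinsics" (4x4, takes a point from camera to world coordinates). Camera axes: x right, y down, z forward; pixel columns grow to the right and rows downward; lengths in m; the calibration is good to about 2 mm. The wrist camera is an equidistant fisheye: a pixel r from the principal point sees the ray r / f radians off the axis. A picture is of the moment at which its call begins. There is no depth.
- ticket.close_job(): hands the job in, once; it reports no verdict.
The state is a dict: "time": time; "joint_positions": joint angles; "joint_vel": joint speeds; "joint_torque": joint torques, N m; "ee_pos": TCP position; "eef_rot": TCP orientation; "ft_force": force on the tool from outside, world axes, zero at the start; "torque": the same for the moment, N m; "width": finger opening in m.
Only numpy, scipy, OpenCV 4.12 (cv2) and the standard library are available. Lean on these libraries where they do the work, as an engineer would, in place of code of your own. Each camera call takes 0.05 s, during which the arm holds its last target.

## Working session

There is one attempt and no reset: what is moved stays moved. The work goes in short steps, Python scripts to look and compute and a tool call to move; the robot and the scene stay as the last step left them, time stands still between calls to the robot, and variables do not carry over. Pictures are saved under pics/ and viewed, and the job is handed in when it is done.

Besides the shell and the picture viewer there is one more tool, called after "Call:" in YAML: its name, and indented under it one key for each argument. drive_tool: Moves the arm, as the interface text tells. Its arguments: {"type":"object","properties":{"moves":{"type":"string"},"newtons":{"type":"number"}},"required":["moves"]}

```bash
mkdir -p pics; python3 - <<'E'
from bench import r,cams
import cv2
s=r.read_state();print({k:s[k] for k in('time','ee_pos','eef_rot','width','ft_force')})
for n in('side','top','wrist'):
    c=cams.camera(n);cv2.imwrite(f'pics/{n}0.png',cv2.cvtColor(c['color'],cv2.COLOR_RGB2BGR));print(n,c['fx'],c['fy'],c['cx'],c['cy'],c['extrinsics'].round(4).tolist())
E
```

```text
{'time': 0.0, 'ee_pos': array([ 0.20586007, -0.58972618,  0.23273535]), 'eef_rot': array([-0.69705042, -0.11868903,  0.69726821, -0.11768887]), 'width': 0.08715598517186243, 'ft_force': array([-0.04531102,  0.0235817 , -0.08011431])}
side 400.02163702475 400.02163702475 255.71891595934983 193.58721296795187 [[-0.728, -0.4973, 0.472, 0.1696], [-0.6856, 0.5247, -0.5046, 0.4284], [0.0033, -0.691, -0.7229, 0.749], [0.0, 0.0, 0.0, 1.0]]
top 465.96467815271717 465.96467815271717 255.5078701452454 192.3549511965905 [[-0.0282, -0.9872, 0.1569, 0.4269], [-0.9995, 0.0259, -0.0166, 0.0048], [0.0123, -0.1573, -0.9875, 1.0965], [0.0, 0.0, 0.0, 1.0]]
wrist 297.3186396354542 297.3186396354542 251.92604736209438 192.4092704482302 [[0.3287, -0.9007, -0.2839, 0.2859], [-0.9444, -0.3136, -0.0986, -0.5633], [-0.0003, 0.3006, -0.9538, 0.3847], [0.0, 0.0, 0.0, 1.0]]
```

View pics/side0.png

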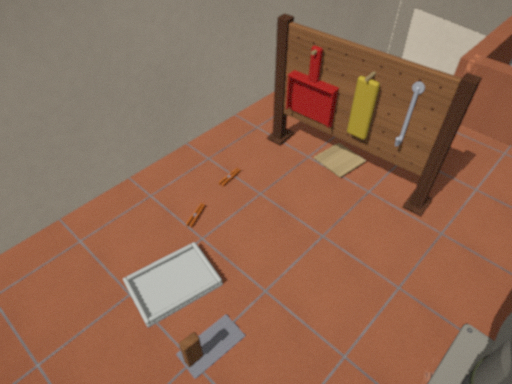

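View pics/top0.png

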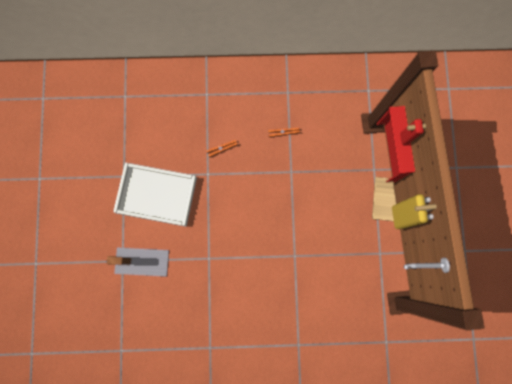

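View pics/wrist0.png

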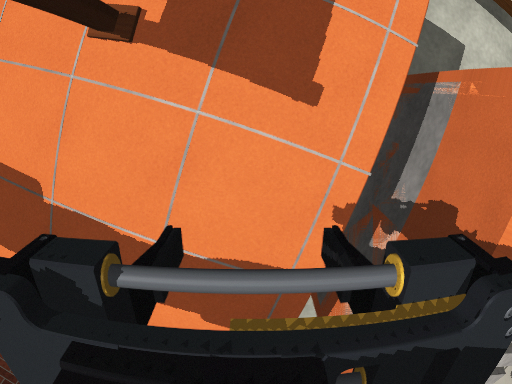

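```bash
cat > h.py <<'E'
import numpy as np,cv2
from bench import r,cams
def cam(n):
    c=cams.camera(n);return c
def ray(c,u,v):
    E=c['extrinsics'];d=np.array([(u-c['cx'])/c['fx'],(v-c['cy'])/c['fy'],1.]);return E[:3,3],E[:3,:3]@d
def pix2w(c,u,v,z=0.):
    o,d=ray(c,u,v);return o+d*(z-o[2])/d[2]
def proj(c,p):
    E=c['extrinsics'];q=E[:3,:3].T@(np.asarray(p)-E[:3,3]);return q[:2]/q[2]*c['fx']+[c['cx'],c['cy']]
def crop(c,name,u0,v0,u1,v1,k):
    im=cv2.cvtColor(c['color'],cv2.COLOR_RGB2BGR)[v0:v1,u0:u1]
    im=cv2.resize(im,None,fx=k,fy=k,interpolation=cv2.INTER_CUBIC)
    for u in range((u0+9)//10*10,u1,10):
        cv2.line(im,(int((u-u0+.5)*k),0),(int((u-u0+.5)*k),6 if u%50 else 16),(255,255,255),1)
        if u%20==0: cv2.putText(im,str(u),(int((u-u0)*k),26),0,.4,(255,255,255),1)
    for v in range((v0+9)//10*10,v1,10):
        cv2.line(im,(0,int((v-v0+.5)*k)),(6 if v%50 else 16,int((v-v0+.5)*k)),(255,255,255),1)
        if v%20==0: cv2.putText(im,str(v),(8,int((v-v0)*k)+6),0,.4,(255,255,255),1)
    cv2.imwrite('pics/'+name,im)
E
python3 - <<'E'
from h import *
c=cam('top');crop(c,'t1a.png',90,120,310,290,3.6);crop(c,'t1b.png',340,40,500,340,2)
c=cam('side');crop(c,'s1a.png',100,150,270,384,2.5);crop(c,'s1b.png',260,100,460,220,4)
E
```

```text
(no output)
```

View pics/t1a.png

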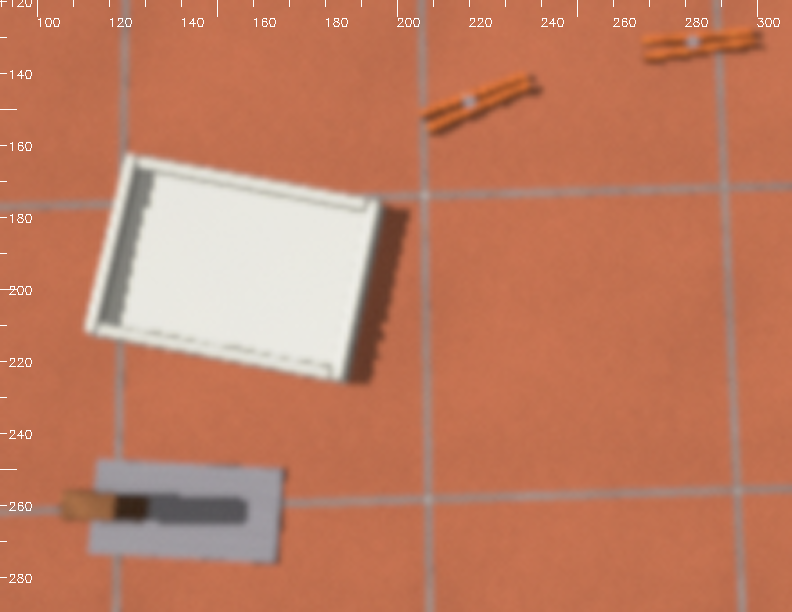

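View pics/t1b.png

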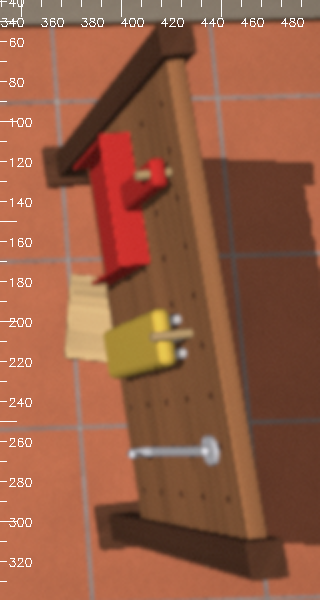

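View pics/s1a.png

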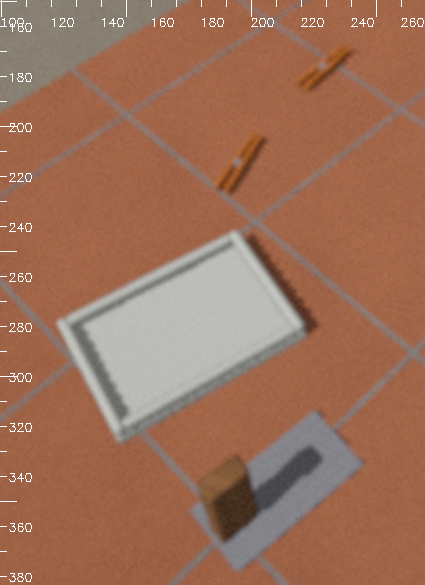

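View pics/s1b.png

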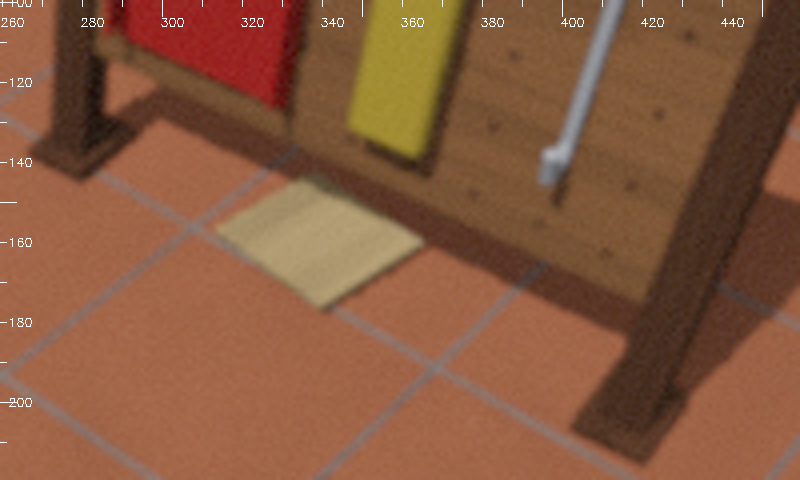

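```bash
python3 - <<'E'
from h import *
t=cam('top');s=cam('side')
def show(n,c,pts,z):
    P=np.array([pix2w(c,u,v,z) for u,v in pts]);print(n,P[:,:2].round(4).tolist(),'mean',P.mean(0)[:2].round(4),'sides',[round(float(np.linalg.norm(P[i]-P[i-1])),4) for i in range(len(P))])
    return P
def cr(pts,u0,v0,k): return [((x+.0)/k+u0-.5,(y)/k+v0-.5) for x,y in pts]
show('dishT',t,cr([(128,153),(382,199),(345,382),(85,332)],90,120,3.6),.022)
show('dishS',s,cr([(58,322),(237,231),(305,330),(120,436)],100,150,2.5),.022)
show('liftT',t,cr([(97,458),(284,468),(278,563),(88,553)],90,120,3.6),.0025)
show('liftS',s,cr([(191,508),(317,411),(361,464),(240,569)],100,150,2.5),.0025)
show('handletopS',s,cr([(196,483),(238,456),(249,470),(206,500)],100,150,2.5),.0825)
show('handletopT',t,cr([(62,490),(115,491),(115,521),(62,521)],90,120,3.6),.0825)
show('restT',t,cr([(70,275),(65,357)],340,40,2),.014)
show('restS',s,cr([(215,228),(322,310),(425,241),(315,172)],260,100,4),.014)
show('boardS',s,cr([(130,65),(290,135),(640,303)],260,100,4),.1)
show('footT',t,cr([(45,185),(93,188),(97,548),(130,548)],340,40,2),.01)
show('footS',s,cr([(30,148),(80,180),(570,427),(645,464)],260,100,4),.01)
show('pinT',t,cr([(425,112+0),(430,130),(530,75),(540,92)],90,120,3.6),.008)
show('pinT',t,cr([(645,38),(648,60),(760,30),(763,45)],90,120,3.6),.008)
E
```

```text
dishT [[0.678, 0.2914], [0.6431, 0.1261], [0.5244, 0.1507], [0.561, 0.3171]] mean [0.6016 0.2213] sides [0.1198, 0.169, 0.1213, 0.1704]
dishS [[0.6781, 0.2901], [0.6415, 0.1257], [0.5227, 0.1537], [0.558, 0.3148]] mean [0.6001 0.2211] sides [0.1226, 0.1685, 0.122, 0.165]
liftT [[0.4813, 0.3134], [0.4715, 0.1929], [0.4112, 0.1967], [0.4209, 0.318]] mean [0.4462 0.2553] sides [0.0605, 0.1209, 0.0605, 0.1217]
liftS [[0.4832, 0.3094], [0.4711, 0.1907], [0.4147, 0.1979], [0.4232, 0.3131]] mean [0.448  0.2528] sides [0.0601, 0.1193, 0.0569, 0.1155]
handletopS [[0.4605, 0.3091], [0.4543, 0.277], [0.4412, 0.2783], [0.4465, 0.3119]] mean [0.4506 0.2941] sides [0.0143, 0.0327, 0.0132, 0.0339]
handletopT [[0.4589, 0.3113], [0.4574, 0.2798], [0.4397, 0.2795], [0.4406, 0.3109]] mean [0.4492 0.2954] sides [0.0183, 0.0316, 0.0177, 0.0314]
restT [[0.6284, -0.2966], [0.5311, -0.2841]] mean [ 0.5798 -0.2903] sides [0.0982, 0.0982]
restS [[0.6311, -0.2994], [0.5291, -0.2825], [0.5172, -0.3886], [0.6163, -0.3983]] mean [ 0.5734 -0.3422] sides [0.1001, 0.1034, 0.1068, 0.0996]
boardS [[0.7243, -0.3097], [0.5982, -0.3219], [0.3547, -0.333]] mean [ 0.5591 -0.3215] sides [0.3704, 0.1267, 0.2438]
footT [[0.7406, -0.275], [0.7354, -0.333], [0.3127, -0.3069], [0.3116, -0.3446]] mean [ 0.5251 -0.3149] sides [0.4346, 0.0582, 0.4235, 0.0377]
footS [[0.7881, -0.2806], [0.7369, -0.278], [0.3585, -0.3058], [0.3102, -0.31]] mean [ 0.5484 -0.2936] sides [0.4789, 0.0512, 0.3795, 0.0485]
pinT [[0.7042, 0.0986], [0.6919, 0.0954], [0.7279, 0.0282], [0.716, 0.0218]] mean [0.71  0.061] sides [0.0777, 0.0128, 0.0763, 0.0135]
pinT [[0.7516, -0.0495], [0.7363, -0.0511], [0.7552, -0.1271], [0.7448, -0.1287]] mean [ 0.747  -0.0891] sides [0.0794, 0.0154, 0.0784, 0.0106]
```

```bash
cat >> h.py <<'E'
from scipy.spatial.transform import Rotation as R
def st():
    s=r.read_state();M=R.from_quat(s['eef_rot']).as_matrix()
    print('t',round(s['time'],3),'tcp',s['ee_pos'].round(4),'xax',M[:,0].round(3),'yjaw deg',np.degrees(np.arctan2(M[1,1],M[0,1])).round(2),'F',s['ft_force'].round(2),'M',s['torque'].round(2),'w',round(s['width'],4),'q',s['joint_positions'].round(2));return s
E
python3 - <<'E'
from h import *
st()
E
```

```text
t 0.35 tcp [ 0.2059 -0.59    0.2334] xax [-0.  0. -1.] yjaw deg -70.76 F [ 0.76 -0.73 -0.03] M [-0.03 -0.01  0.04] w 0.0872 q [ 1.21  0.33 -0.06  1.46  0.02  1.35 -0.09]
```

Call:
drive_tool:
  moves: "0 0 0.05 0 0; 0 0 0.06 0 0; 0 0 0.06 0 0; 0 0 0.05 0 0; 0 0 0 0 0"

```text
time: 0.98
ee_pos: [0.2063, -0.5907, 0.458]
eef_rot: [0.698, 0.116, -0.697, 0.121]
ft_force: [-0.0, 0.3, -0.6]
width: 0.0873
```

Call:
drive_tool:
  moves: "0.02 0.049 0 5 0; 0.022 0.049 0 5 0; 0.022 0.049 0 5 0; 0.022 0.049 0 5 0; 0.021 0.049 0 5 0; 0.021 0.049 0 5 0; 0.021 0.049 0 5 0; 0.021 0.049 0 5 0; 0.021 0.049 0 5 0; 0.021 0.049 0 5 0; 0 0 0 0 0"

```text
time: 2.35
ee_pos: [0.4188, -0.096, 0.453]
eef_rot: [-0.58, -0.404, 0.58, -0.404]
ft_force: [0.1, -0.7, -0.2]
width: 0.087
```

```bash
python3 - <<'E'
from h import *
st()
E
```

```text
t 2.35 tcp [ 0.4188 -0.096   0.453 ] xax [-0.  0. -1.] yjaw deg -20.28 F [ 0.15 -0.67 -0.19] M [-0.09 -0.07  0.01] w 0.087 q [ 0.75 -0.11 -0.55  1.48 -0.06  1.75 -0.17]
```

Call:
drive_tool:
  moves: "0.004 0.049 -0.03 2 0; 0.004 0.049 -0.03 2 0; 0.004 0.049 -0.03 2 0; 0.004 0.049 -0.03 2 0; 0.004 0.049 -0.04 2 0; 0.004 0.049 -0.04 2 0; 0.004 0.049 -0.04 2 0; 0.0036 0.047 -0.043 1.5 0; 0 0 0 0 0; 0 0 0 0 0"

```text
time: 3.6
ee_pos: [0.4494, 0.286, 0.1728]
eef_rot: [-0.522, -0.476, 0.523, -0.476]
ft_force: [0.4, -0.4, 0.3]
width: 0.087
```

```bash
python3 - <<'E'
from h import *
st()
c=cam('wrist');cv2.imwrite('pics/w2.png',cv2.cvtColor(c['color'],cv2.COLOR_RGB2BGR))
E
```

```text
t 3.6 tcp [0.4494 0.286  0.1728] xax [-0.001 -0.001 -1.   ] yjaw deg -5.3 F [ 0.44 -0.36  0.31] M [ 0.   -0.1   0.01] w 0.087 q [ 0.21  0.33 -1.01  1.74  0.29  1.23 -0.97]
```

View pics/w2.png

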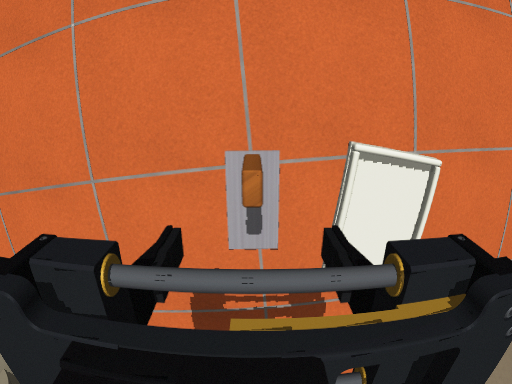

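Call:
drive_tool:
  moves: "0.001 0.008 -0.04 0.5 0; 0 0 -0.04 0 0; 0 0 -0.03 0 0; 0 0 -0.0125 0 0; 0 0 0 0 0; 0 0 0 0 0"

```text
time: 4.4
ee_pos: [0.4513, 0.2951, 0.0522]
eef_rot: [0.521, 0.478, -0.52, 0.479]
ft_force: [0.9, 0.2, 0.7]
width: 0.0873
```

Call:
drive_tool:
  moves: "0 0 -0.002 0 1; 0 0 0 0 1; 0 0 0 0 1; 0 0 0 0 1; 0 0 0 0 1; 0 0 0 0 1; 0 0 0 0 1; 0 0 0 0 1"
  newtons: 60

```text
time: 5.4
ee_pos: [0.4503, 0.2949, 0.0486]
eef_rot: [0.52, 0.479, -0.52, 0.479]
ft_force: [0.0, -0.3, 0.1]
width: 0.0178
```

Call:
drive_tool:
  moves: "0 0 0.03 0 1; 0 0 0.03 0 1; 0 0 0 0 1; 0 0 0 0 1"

```text
time: 5.9
ee_pos: [0.4501, 0.2944, 0.1078]
eef_rot: [-0.52, -0.479, 0.521, -0.479]
ft_force: [-0.7, 0.4, -2.5]
width: 0.0176
```

```bash
python3 - <<'E'
from h import *
st()
c=cam('side');crop(c,'s3.png',100,150,270,384,2.5)
c=cam('top');crop(c,'t3.png',60,120,280,290,3.6)
E
```

```text
t 5.9 tcp [0.4501 0.2944 0.1078] xax [-0.    -0.001 -1.   ] yjaw deg -4.77 F [-0.68  0.45 -2.52] M [ 0.05 -0.11 -0.01] w 0.0176 q [ 0.15  0.42 -0.97  1.8   0.38  1.13 -1.03]
```

View pics/s3.png

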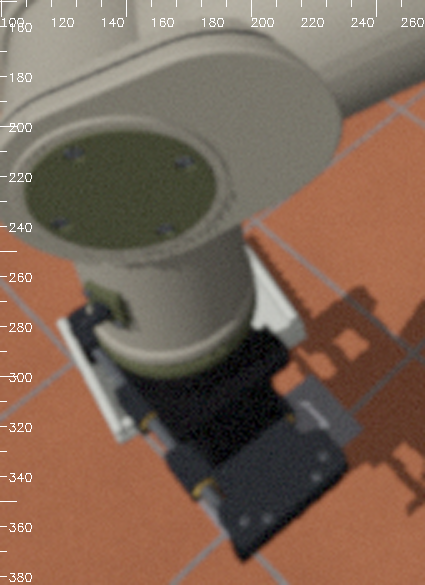

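View pics/t3.png

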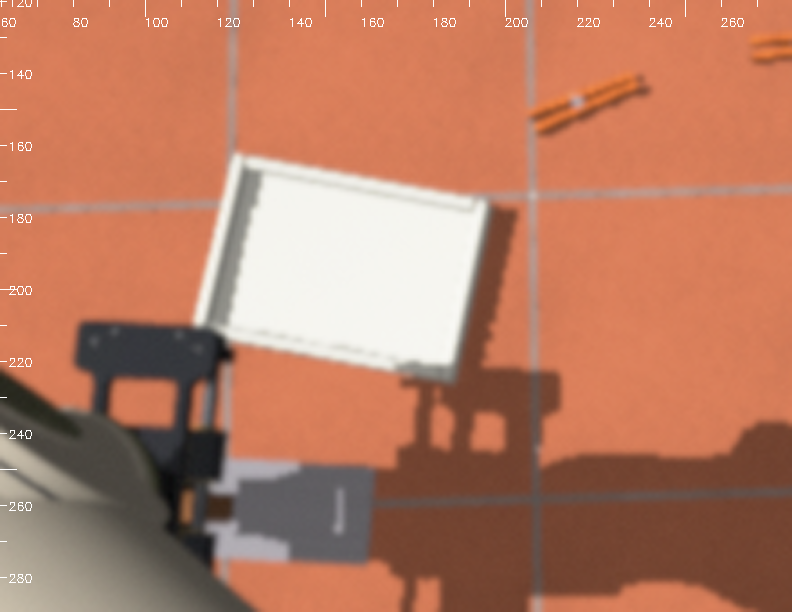

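Call:
drive_tool:
  moves: "0.0146 -0.045 0 1 1; 0.0146 -0.05 0 1 1; 0.0146 -0.05 0 1 1; 0.0146 -0.05 0 1 1; 0.0146 -0.05 0 1 1; 0.0146 -0.05 0 1 1; 0.0146 -0.05 0 1 1; 0.0146 -0.049 0 1.3 1; 0 0 0 0 1; 0 0 0 0 1"

```text
time: 7.25
ee_pos: [0.5666, -0.0984, 0.1077]
eef_rot: [0.484, 0.516, -0.484, 0.515]
ft_force: [-0.1, 0.9, -1.5]
width: 0.0176
```

```bash
python3 - <<'E'
from h import *
st()
c=cam('side');crop(c,'s4.png',180,60,470,260,2.7)
c=cam('top');crop(c,'t4.png',220,40,500,340,2)
E
```

```text
t 7.25 tcp [ 0.5666 -0.0984  0.1077] xax [-0.001  0.001 -1.   ] yjaw deg 3.54 F [-0.1   0.86 -1.52] M [ 0.06 -0.05 -0.05] w 0.0176 q [ 0.78  0.47 -0.86  1.71  0.38  1.15 -0.12]
```

View pics/s4.png

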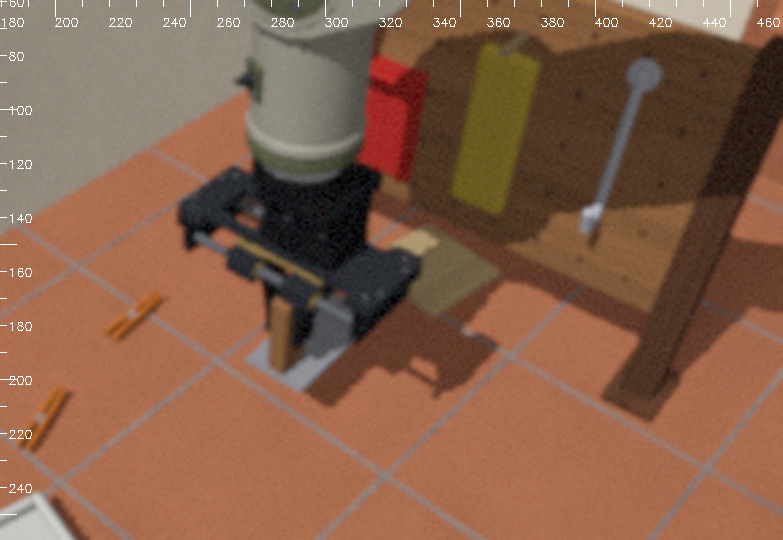

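View pics/t4.png

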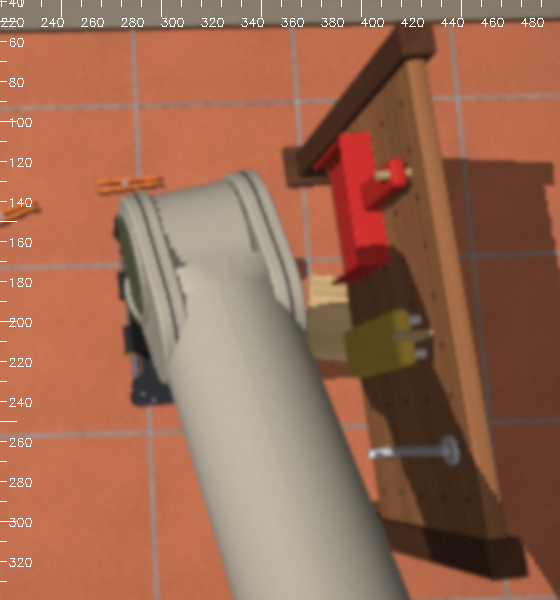

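```bash
python3 - <<'E'
from h import *
for n in('side','top'):
    c=cam(n);cv2.imwrite(f'pics/{n}4f.png',cv2.cvtColor(c['color'],cv2.COLOR_RGB2BGR))
    if n=='top':
        for z in(.2,.3,.35,.4):print(z,pix2w(c,372,170,z).round(3),pix2w(c,372,200,z).round(3))
E
```

```text
0.2 [ 0.608 -0.241  0.2  ] [ 0.548 -0.237  0.2  ]
0.3 [ 0.588 -0.213  0.3  ] [ 0.535 -0.21   0.3  ]
0.35 [ 0.578 -0.2    0.35 ] [ 0.528 -0.196  0.35 ]
0.4 [ 0.568 -0.186  0.4  ] [ 0.521 -0.183  0.4  ]
```

View pics/side4f.png

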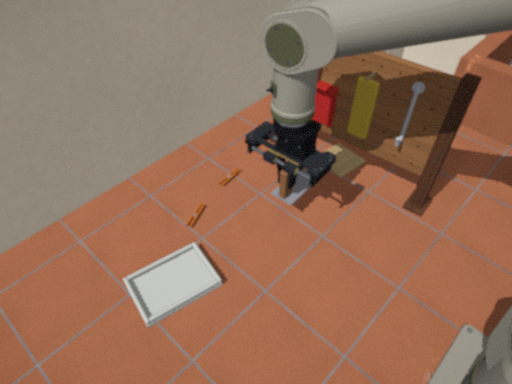

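View pics/top4f.png

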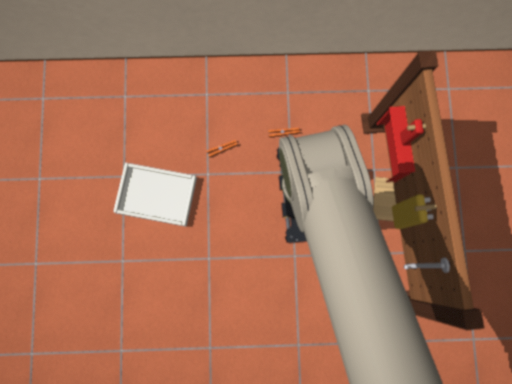

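```bash
python3 - <<'E'
from h import *
t=cam('top');s=cam('side')
def tri(a,b):
    o1,d1=ray(t,*a);o2,d2=ray(s,*b)
    A=np.c_[d1,-d2];x,_,_,_=np.linalg.lstsq(A,o2-o1,rcond=None)
    p1=o1+d1*x[0];p2=o2+d2*x[1];return p1.round(3),p2.round(3)
print(tri((284,170),(285,45)))
for y in(-.02,-.05,-.1):
  for px in((285,45),(285,65),(292,120),(510,30),(510,0)):
    o,d=ray(s,*px);print(y,px,(o+d*(y-o[1])/d[1]).round(3))
E
```

```text
(array([ 0.56 , -0.047,  0.452]), array([ 0.555, -0.051,  0.451]))
-0.02 (285, 45) [ 0.531 -0.02   0.47 ]
-0.02 (285, 65) [ 0.528 -0.02   0.439]
-0.02 (292, 120) [ 0.506 -0.02   0.346]
-0.02 (510, 30) [ 0.252 -0.02   0.579]
-0.02 (510, 0) [ 0.263 -0.02   0.604]
-0.05 (285, 45) [ 0.555 -0.05   0.452]
-0.05 (285, 65) [ 0.552 -0.05   0.418]
-0.05 (292, 120) [ 0.528 -0.05   0.32 ]
-0.05 (510, 30) [ 0.258 -0.05   0.567]
-0.05 (510, 0) [ 0.27  -0.05   0.594]
-0.1 (285, 45) [ 0.595 -0.1    0.421]
-0.1 (285, 65) [ 0.592 -0.1    0.383]
-0.1 (292, 120) [ 0.566 -0.1    0.275]
-0.1 (510, 30) [ 0.267 -0.1    0.549]
-0.1 (510, 0) [ 0.28  -0.1    0.578]
```

Call:
drive_tool:
  moves: "0 -0.025 0 0 1; 0 -0.025 0 0 1; 0 -0.025 -0.01 0 1; 0 -0.025 -0.01 0 1; 0 0 -0.005 0 1; 0 0 0 0 1"

```text
time: 8.3
ee_pos: [0.5668, -0.1985, 0.0828]
eef_rot: [0.484, 0.516, -0.484, 0.515]
ft_force: [0.7, 0.4, -2.3]
width: 0.0179
```

```bash
python3 - <<'E'
from h import *
st()
for n in('side','top'):
    c=cam(n);cv2.imwrite(f'pics/{n}5f.png',cv2.cvtColor(c['color'],cv2.COLOR_RGB2BGR))
E
```

```text
t 8.3 tcp [ 0.5668 -0.1985  0.0828] xax [-0.001  0.001 -1.   ] yjaw deg 3.57 F [ 0.68  0.41 -2.26] M [ 0.   -0.13 -0.04] w 0.0179 q [ 0.89  0.54 -0.8   1.66  0.42  1.13  0.03]
```

View pics/side5f.png

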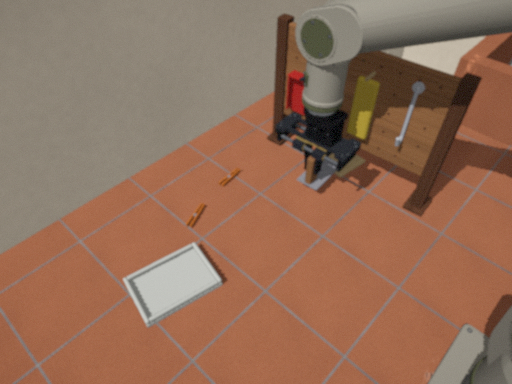

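View pics/top5f.png

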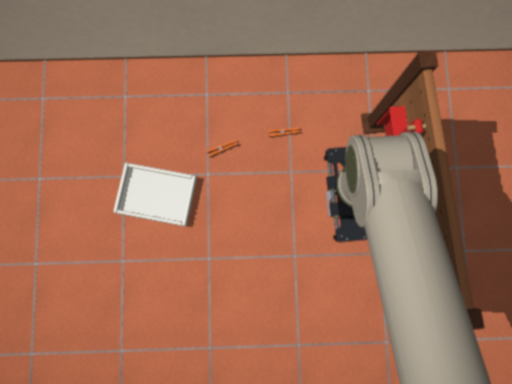

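Call:
drive_tool:
  moves: "0 -0.012 -0.003 0 1; 0 -0.012 -0.004 0 1; -0.0005 -0.008 -0.003 0 1; 0 0 0 0 1; 0 0 0 0 1"

```text
time: 9.02
ee_pos: [0.5667, -0.2307, 0.0737]
eef_rot: [0.484, 0.515, -0.484, 0.515]
ft_force: [-0.1, 0.7, -1.0]
width: 0.0176
```

```bash
python3 - <<'E'
from h import *
st()
c=cam('side');crop(c,'s6.png',250,80,410,220,4.5)
E
```

```text
t 9.025 tcp [ 0.5667 -0.2307  0.0737] xax [ 0.  0. -1.] yjaw deg 3.56 F [-0.06  0.69 -0.99] M [-0.01 -0.12 -0.02] w 0.0176 q [ 0.91  0.57 -0.79  1.64  0.43  1.12  0.07]
```

View pics/s6.png

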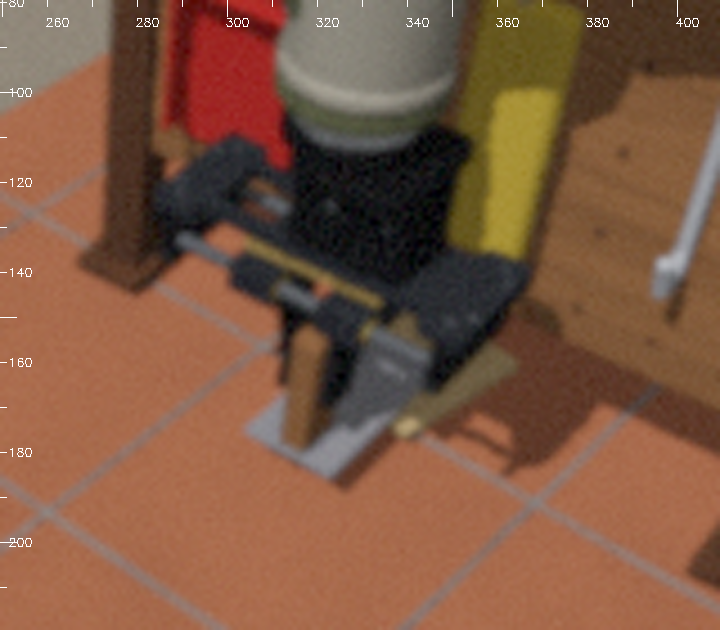

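Call:
drive_tool:
  moves: "0 0 -0.006 0 1; 0 0 -0.004 0 1; 0 0 0 0 1"

```text
time: 9.45
ee_pos: [0.5665, -0.2309, 0.0632]
eef_rot: [0.484, 0.515, -0.484, 0.515]
ft_force: [-0.5, 0.2, -1.1]
width: 0.0172
```

Call:
drive_tool:
  moves: "0 0 -0.002 0 1; 0 0 0 0 1"

```text
time: 9.7
ee_pos: [0.5671, -0.231, 0.0625]
eef_rot: [0.484, 0.515, -0.484, 0.516]
ft_force: [-1.2, 1.9, 4.7]
width: 0.0175
```

Call:
drive_tool:
  moves: "0 0 -0.001 0 1; 0 0 0 0 1"

```text
time: 9.95
ee_pos: [0.5673, -0.2309, 0.0622]
eef_rot: [0.484, 0.515, -0.484, 0.516]
ft_force: [-4.3, 2.9, 11.1]
width: 0.0178
```

Call:
drive_tool:
  moves: "0 0.008 0 0 1; 0 0.012 0 0 1; 0 0 0 0 1"

```text
time: 10.32
ee_pos: [0.5679, -0.2107, 0.0622]
eef_rot: [0.484, 0.514, -0.484, 0.517]
ft_force: [-0.3, 3.0, 8.8]
width: 0.0177
```

```bash
python3 - <<'E'
from h import *
st()
c=cam('side');crop(c,'s7.png',250,80,410,220,4.5)
E
```

```text
t 10.325 tcp [ 0.5679 -0.2107  0.0622] xax [ 0.003 -0.001 -1.   ] yjaw deg 3.61 F [-0.35  2.95  8.82] M [-0.14  0.27 -0.08] w 0.0177 q [ 0.89  0.57 -0.79  1.67  0.44  1.09  0.03]
```

View pics/s7.png

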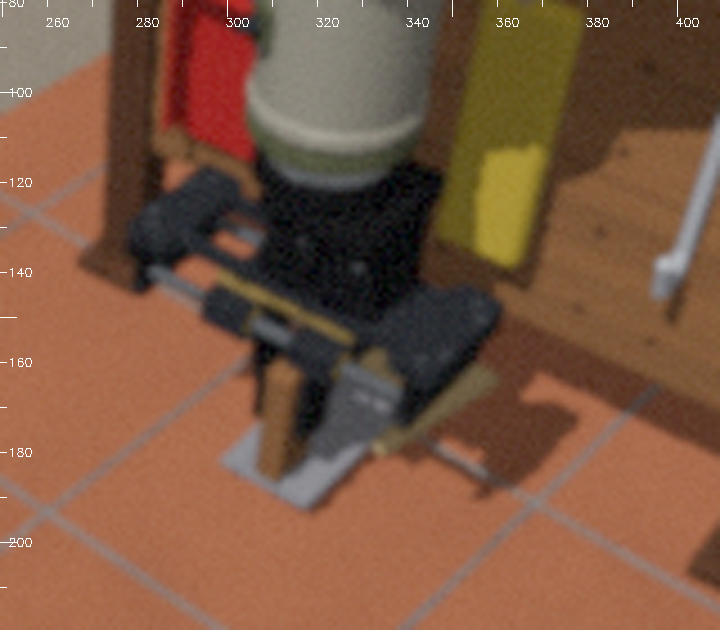

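Call:
drive_tool:
  moves: "0 0.01 0 0 1; 0 0.015 0 0 1; 0 0.015 0 0 1; 0 0.015 0 0 1; 0 0.015 0 0 1; 0 0.015 0 0 1; 0 0.01 0 0 1; 0 0 0 0 1"

```text
time: 11.38
ee_pos: [0.568, -0.1155, 0.0622]
eef_rot: [0.484, 0.514, -0.484, 0.517]
ft_force: [-0.4, 2.4, 9.2]
width: 0.0177
```

```bash
python3 - <<'E'
from h import *
st()
c=cam('side');crop(c,'s8.png',210,80,410,240,4)
E
```

```text
t 11.375 tcp [ 0.568  -0.1155  0.0622] xax [ 0.003 -0.001 -1.   ] yjaw deg 3.61 F [-0.44  2.44  9.25] M [-0.17  0.19 -0.07] w 0.0177 q [ 0.78  0.53 -0.82  1.74  0.43  1.07 -0.13]
```

View pics/s8.png

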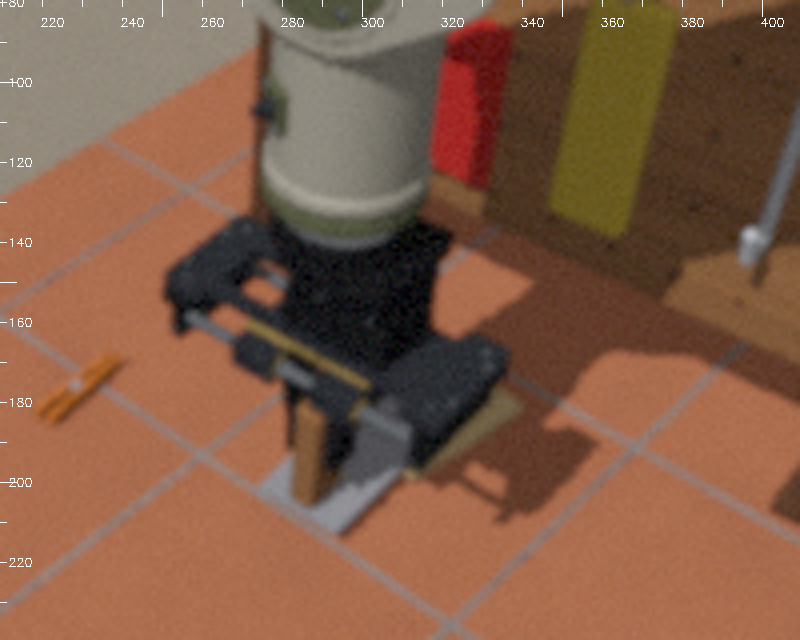

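Call:
drive_tool:
  moves: "0 0.01 0 0 1; 0 0.015 0 0 1; 0 0.015 0 0 1; 0 0.015 0 0 1; 0 0.015 0 0 1; 0 0.01 0 0 1; 0 0.01 0 0 1; 0 0 0 0 1; 0 0 0.002 0 1; 0 0 0.01 0 1; 0 0 0.03 0 1; 0 0.04 0.02 0 1; 0 0.05 0 0 1; 0 0.05 0 0 1; 0 0 0 0 1"

```text
time: 13.3
ee_pos: [0.5656, 0.1192, 0.1235]
eef_rot: [0.483, 0.517, -0.482, 0.516]
ft_force: [0.3, -0.2, -1.5]
width: 0.0176
```

```bash
python3 - <<'E'
from h import *
st()
c=cam('side');crop(c,'s9.png',200,130,380,280,4.2)
c=cam('top');crop(c,'t9.png',200,120,420,280,3.6)
E
```

```text
t 13.3 tcp [0.5656 0.1192 0.1235] xax [ 0.001  0.003 -1.   ] yjaw deg 3.94 F [ 0.3  -0.17 -1.49] M [-0.01 -0.13  0.02] w 0.0176 q [ 0.44  0.47 -0.92  1.68  0.4   1.18 -0.5 ]
```

View pics/s9.png

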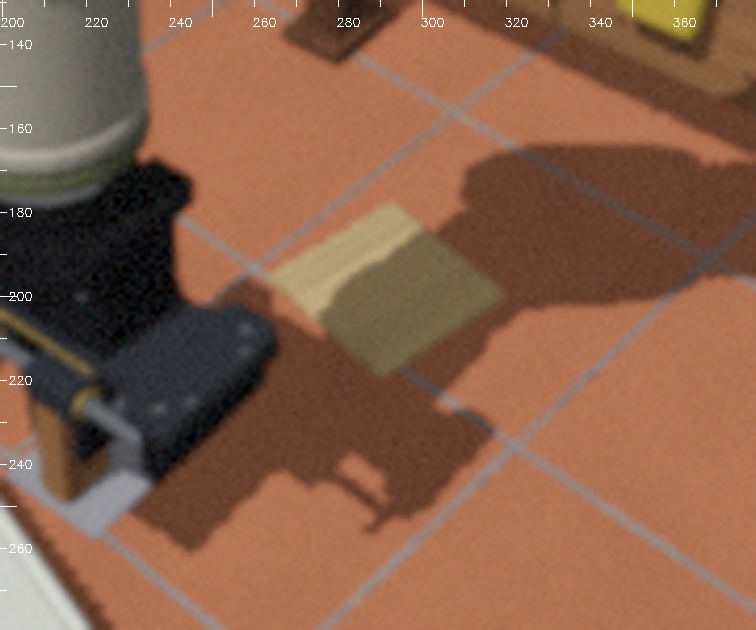

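View pics/t9.png

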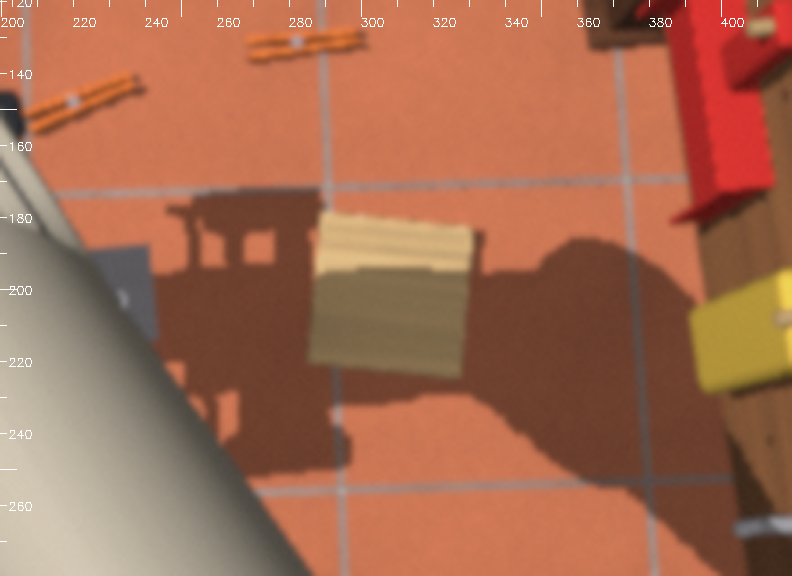

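```bash
cat >> h.py <<'E'
def quad(n,c,pts,u0,v0,k,z):
    P=np.array([pix2w(c,x/k+u0-.5,y/k+v0-.5,z) for x,y in pts])
    a=[np.degrees(np.arctan2(*(P[i]-P[i-1])[[1,0]])).round(1) for i in range(len(P))]
    print(n,P[:,:2].round(4).tolist(),'mean',P.mean(0)[:2].round(4),'sides',[round(float(np.linalg.norm(P[i]-P[i-1])),4) for i in range(len(P))],'ang',a)
E
python3 - <<'E'
from h import *
t=cam('top');s=cam('side')
quad('T',t,[(321,211),(474,229),(462,377),(308,361)],200,120,3.6,.014)
quad('S',s,[(272,275),(391,202),(504,295),(381,378)],200,130,4.2,.014)
E
```

```text
T [[0.631, -0.0927], [0.6164, -0.1928], [0.5193, -0.1798], [0.5324, -0.0804]] mean [ 0.5748 -0.1364] sides [0.0994, 0.1012, 0.0979, 0.1003] ang [np.float64(-7.1), np.float64(-98.3), np.float64(172.4), np.float64(82.5)]
S [[0.6304, -0.096], [0.6188, -0.1943], [0.5188, -0.1791], [0.5307, -0.079]] mean [ 0.5747 -0.1371] sides [0.1012, 0.099, 0.1011, 0.1008] ang [np.float64(-9.7), np.float64(-96.7), np.float64(171.4), np.float64(83.2)]
```

Call:
drive_tool:
  moves: "0.016 -0.04 0 -6 1; 0.0164 -0.0425 0 -5.6 1; 0 0 -0.03 0 1; 0 0 -0.03 0 1; 0 0 -0.006 0 1; 0 0 0 0 1; 0 0 0 0 1"

```text
time: 14.38
ee_pos: [0.5999, 0.0312, 0.0579]
eef_rot: [0.535, 0.463, -0.534, 0.464]
ft_force: [-0.4, 0.5, -2.1]
width: 0.0179
```

```bash
python3 - <<'E'
from h import *
st()
c=cam('side');crop(c,'s10.png',200,130,380,280,4.2)
E
```

```text
t 14.375 tcp [0.5999 0.0312 0.0579] xax [ 0.002 -0.    -1.   ] yjaw deg -8.1 F [-0.37  0.48 -2.13] M [-0.   -0.08  0.02] w 0.0179 q [ 0.49  0.57 -0.8   1.68  0.45  1.08 -0.59]
```

View pics/s10.png

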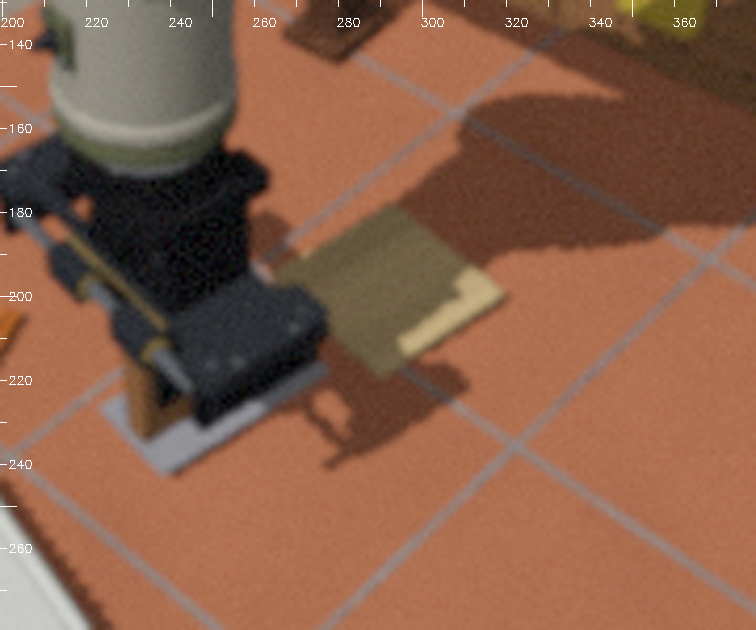

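Call:
drive_tool:
  moves: "0 0 -0.005 0 1; 0 0 -0.003 0 1; 0 0 0 0 1; 0 0 0 0 1"

```text
time: 14.92
ee_pos: [0.5991, 0.0314, 0.0486]
eef_rot: [0.534, 0.464, -0.534, 0.464]
ft_force: [-0.6, 0.7, 0.0]
width: 0.0176
```

```bash
python3 - <<'E'
from h import *
st()
c=cam('side');crop(c,'s11.png',215,180,315,255,7.5)
for p in ([.5999,.0312],):
  d=np.array([np.cos(np.radians(-98)),np.sin(np.radians(-98))]);l=np.array([-d[1],d[0]])
  for a in(-.02,.1):
    for b in(-.03,.03): print(a,b,proj(c,[*(np.array(p)+a*d+b*l),.0035]).round(1))
E
```

```text
t 14.925 tcp [0.5991 0.0314 0.0486] xax [ 0. -0. -1.] yjaw deg -8.05 F [-0.61  0.71  0.05] M [-0.08 -0.04 -0.02] w 0.0176 q [ 0.49  0.58 -0.79  1.69  0.46  1.07 -0.59]
-0.02 -0.03 [238.2 245.3]
-0.02 0.03 [223.  229.3]
0.1 -0.03 [277.8 220.3]
0.1 0.03 [262.1 205.9]
```

View pics/s11.png

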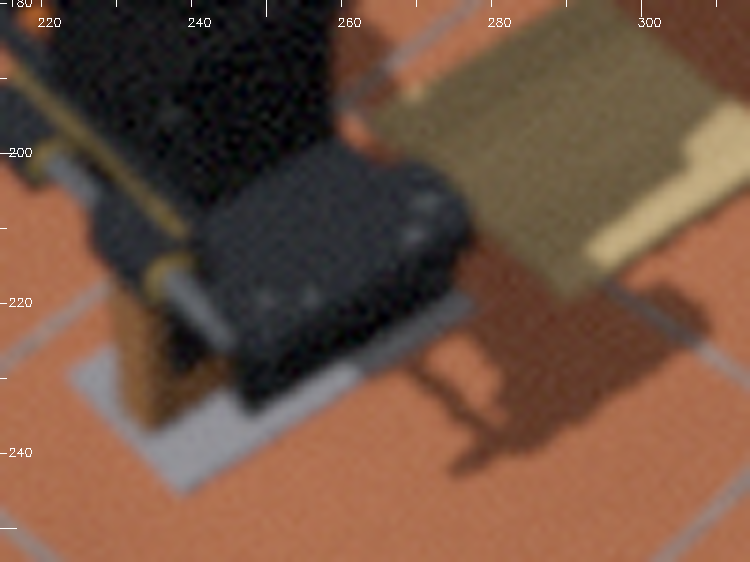

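Call:
drive_tool:
  moves: "0 0 0.001 0 1; -0.0014 -0.01 0 0 1; -0.0014 -0.01 0 0 1; -0.0014 -0.01 0 0 1; -0.0011 -0.008 0 0 1; 0 0 0 0 1"

```text
time: 15.72
ee_pos: [0.5937, -0.0077, 0.0496]
eef_rot: [-0.534, -0.463, 0.534, -0.463]
ft_force: [-0.1, 0.1, -1.8]
width: 0.0179
```

```bash
python3 - <<'E'
from h import *
st()
c=cam('side');crop(c,'s12.png',220,160,340,250,6.5)
E
```

```text
t 15.725 tcp [ 0.5937 -0.0077  0.0496] xax [ 0. -0. -1.] yjaw deg -8.14 F [-0.11  0.08 -1.78] M [ 0.06 -0.06  0.02] w 0.0179 q [ 0.56  0.57 -0.79  1.7   0.45  1.06 -0.52]
```

View pics/s12.png

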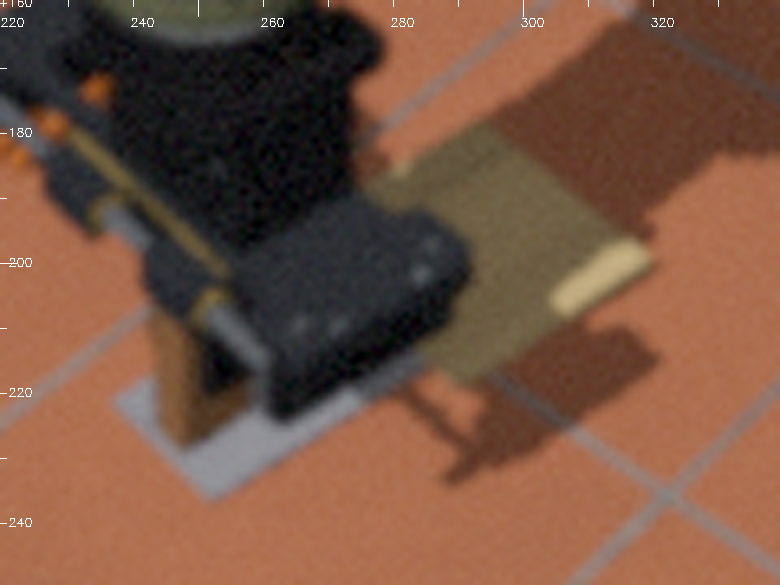

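Call:
drive_tool:
  moves: "0.0003 0.002 0 0 1; 0 0 0.0035 0 1; -0.0001 -0.001 0.005 0 1; -0.0002 -0.0012 0.0057 0 1; -0.0003 -0.0018 0.005 0 1; -0.0002 -0.0018 0.0046 0 1; 0 0 0 0 1; 0 0 0 0 1"

```text
time: 16.77
ee_pos: [0.5932, -0.0105, 0.0733]
eef_rot: [-0.534, -0.464, 0.534, -0.464]
ft_force: [-0.1, -0.9, -1.2]
width: 0.0177
```

```bash
python3 - <<'E'
from h import *
st()
c=cam('side');crop(c,'s13.png',220,140,340,250,5.4)
c=cam('top');crop(c,'t13.png',200,120,420,280,3.6)
E
```

```text
t 16.775 tcp [ 0.5932 -0.0105  0.0733] xax [-0. -0. -1.] yjaw deg -8.07 F [-0.08 -0.9  -1.15] M [ 0.07 -0.08  0.05] w 0.0177 q [ 0.57  0.54 -0.81  1.69  0.43  1.1  -0.5 ]
```

View pics/s13.png

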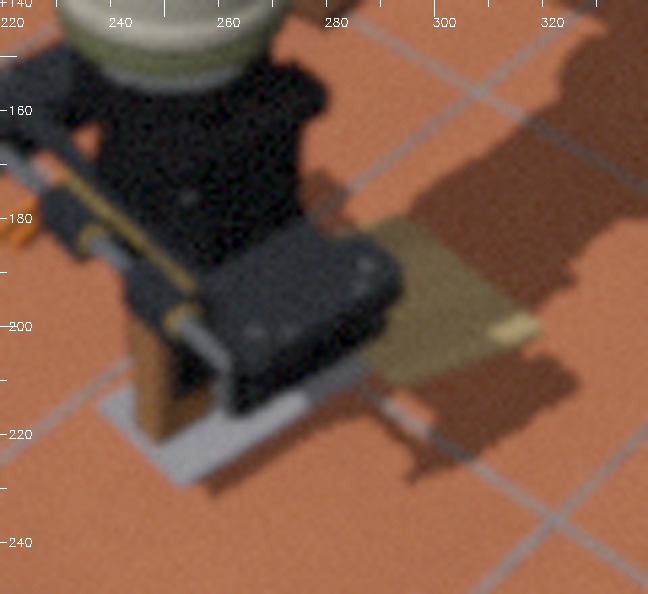

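View pics/t13.png

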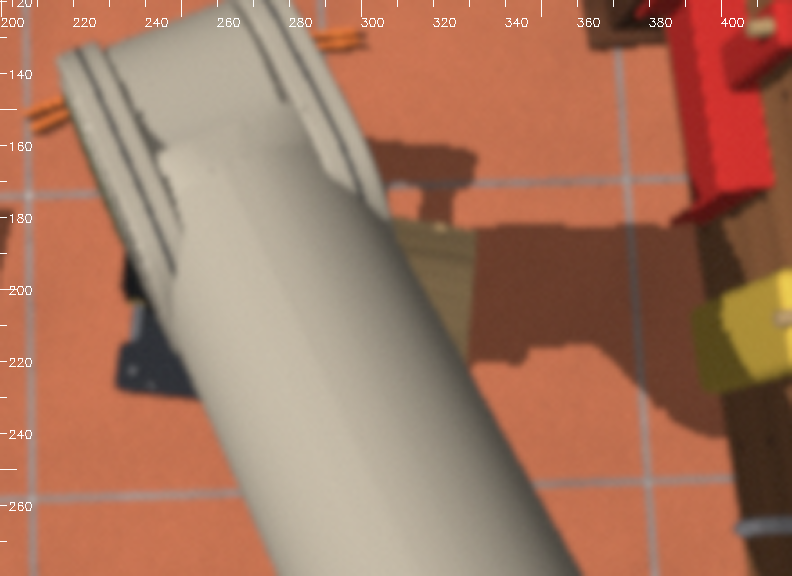

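Call:
drive_tool:
  moves: "-0.0005 -0.0034 0.007 0 1; -0.0005 -0.0035 0.007 0 1; -0.0006 -0.004 0.006 0 1; -0.0006 -0.0041 0.0057 0 1; -0.0007 -0.005 0.0052 0 1; -0.0007 -0.0051 0.005 0 1; 0 0 0 0 1; 0 0 0 0 1"

```text
time: 17.88
ee_pos: [0.5896, -0.0354, 0.1092]
eef_rot: [0.534, 0.464, -0.534, 0.464]
ft_force: [0.6, 0.1, -2.4]
width: 0.0176
```

```bash
python3 - <<'E'
from h import *
st()
c=cam('side');crop(c,'s14.png',220,120,340,240,5)
c=cam('top');crop(c,'t14.png',240,140,400,260,4)
E
```

```text
t 17.875 tcp [ 0.5896 -0.0354  0.1092] xax [-0.  0. -1.] yjaw deg -8.05 F [ 0.57  0.12 -2.41] M [ 0.11 -0.12 -0.01] w 0.0176 q [ 0.63  0.49 -0.83  1.67  0.39  1.16 -0.43]
```

View pics/s14.png

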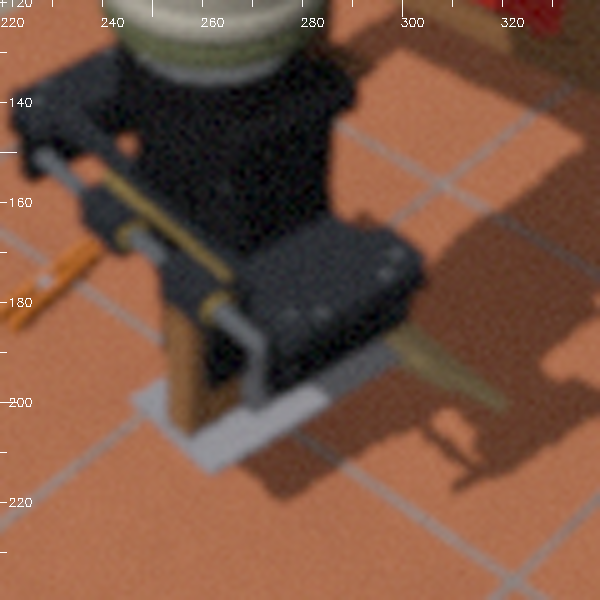

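View pics/t14.png

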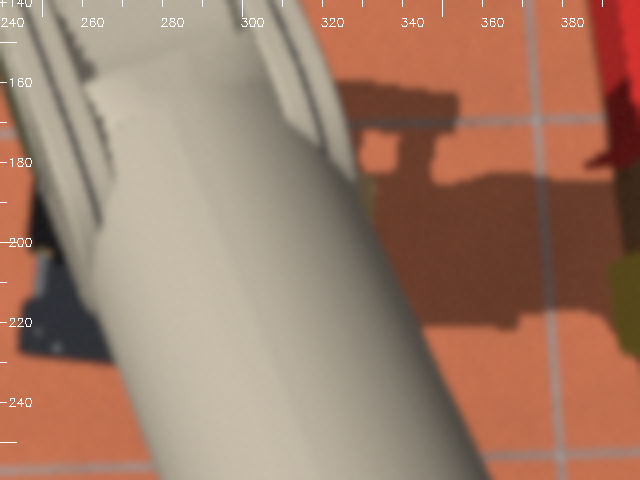

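Call:
drive_tool:
  moves: "-0.0008 -0.006 0.0043 0 1; -0.0009 -0.0062 0.0039 0 1; -0.0009 -0.0064 0.0032 0 1; -0.0009 -0.0065 0.0029 0 1; 0 0 0 0 1; 0 0 0 0 1"

```text
time: 18.73
ee_pos: [0.5861, -0.0604, 0.1236]
eef_rot: [0.534, 0.464, -0.534, 0.464]
ft_force: [0.1, 0.1, -2.0]
width: 0.018
```

```bash
python3 - <<'E'
from h import *
st()
c=cam('side');crop(c,'s15.png',220,120,340,240,5)
E
```

```text
t 18.725 tcp [ 0.5861 -0.0604  0.1236] xax [ 0.  0. -1.] yjaw deg -8.06 F [ 0.12  0.13 -2.02] M [ 0.06 -0.14  0.03] w 0.018 q [ 0.68  0.47 -0.83  1.66  0.37  1.18 -0.38]
```

View pics/s15.png

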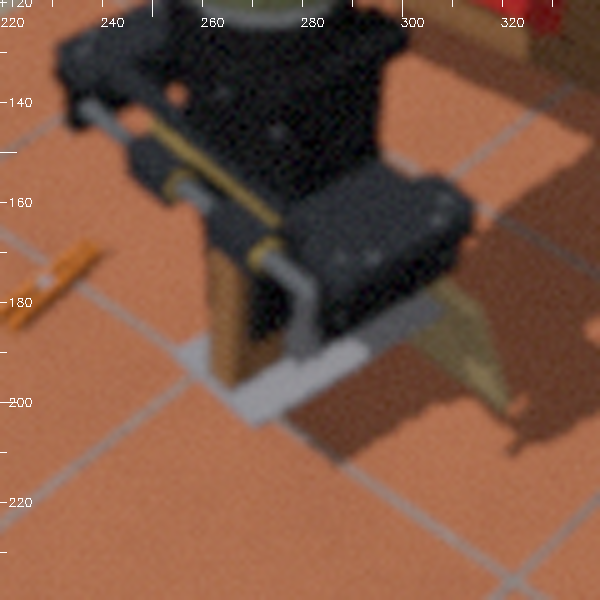

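Call:
drive_tool:
  moves: "-0.001 -0.0068 0.002 0 1; -0.001 -0.007 0.0017 0 1; -0.001 -0.007 0.0008 0 1; -0.001 -0.007 0.0005 0 1; -0.001 -0.007 0 0 1; -0.001 -0.007 0 0 1; -0.001 -0.007 0 0 1; -0.001 -0.007 0 0 1; 0 0 0 0 1; 0 0 0 0 1"

```text
time: 20.02
ee_pos: [0.578, -0.116, 0.1283]
eef_rot: [0.534, 0.464, -0.534, 0.463]
ft_force: [-0.2, 0.2, -1.2]
width: 0.0176
```

```bash
python3 - <<'E'
from h import *
st()
c=cam('side');crop(c,'s16.png',220,80,400,240,4.2)
E
```

```text
t 20.025 tcp [ 0.578  -0.116   0.1283] xax [-0.     0.001 -1.   ] yjaw deg -8.04 F [-0.18  0.23 -1.21] M [ 0.03 -0.03  0.03] w 0.0176 q [ 0.77  0.46 -0.82  1.65  0.35  1.19 -0.27]
```

View pics/s16.png

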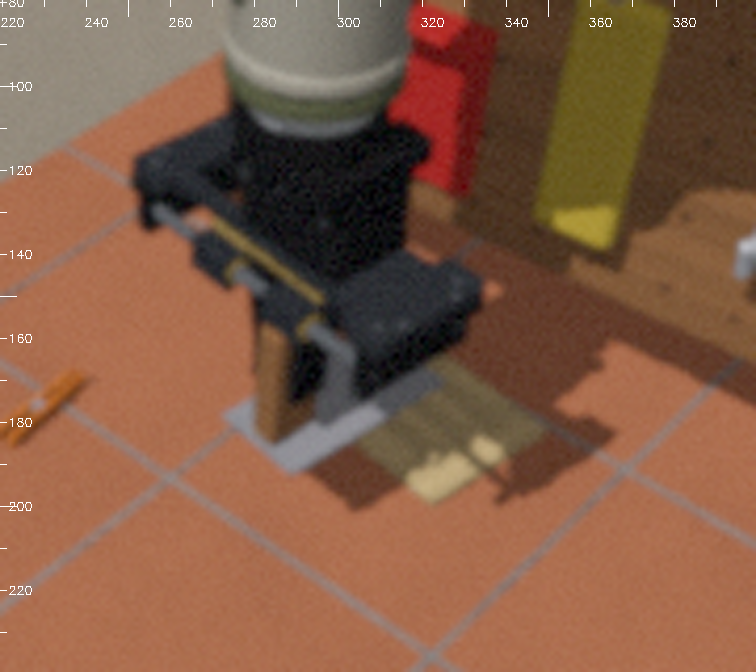

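Call:
drive_tool:
  moves: "0.003 0.03 0.005 0 1; 0.004 0.045 0.005 -0.5 1; 0.004 0.05 0 -0.5 1; 0.004 0.05 0 -0.6 1; 0.004 0.05 0 -0.6 1; 0.004 0.05 0 -0.6 1; 0.004 0.05 0 -0.7 1; 0.0045 0.051 0 -0.7 1; 0 0 0 0 1; 0 0 0 0 1"

```text
time: 21.32
ee_pos: [0.6095, 0.2595, 0.1382]
eef_rot: [-0.55, -0.444, 0.551, -0.444]
ft_force: [-0.2, -0.9, -1.4]
width: 0.0172
```

```bash
python3 - <<'E'
from h import *
st()
for n in('side','top'):
    c=cam(n);cv2.imwrite(f'pics/{n}17.png',cv2.resize(cv2.cvtColor(c['color'],cv2.COLOR_RGB2BGR),None,fx=1.55,fy=1.55))
E
```

```text
t 21.325 tcp [0.6095 0.2595 0.1382] xax [-0.    -0.001 -1.   ] yjaw deg -12.22 F [-0.2  -0.86 -1.37] M [-0.03 -0.06  0.  ] w 0.0172 q [ 0.1   0.62 -0.83  1.43  0.46  1.29 -0.98]
```

View pics/side17.png

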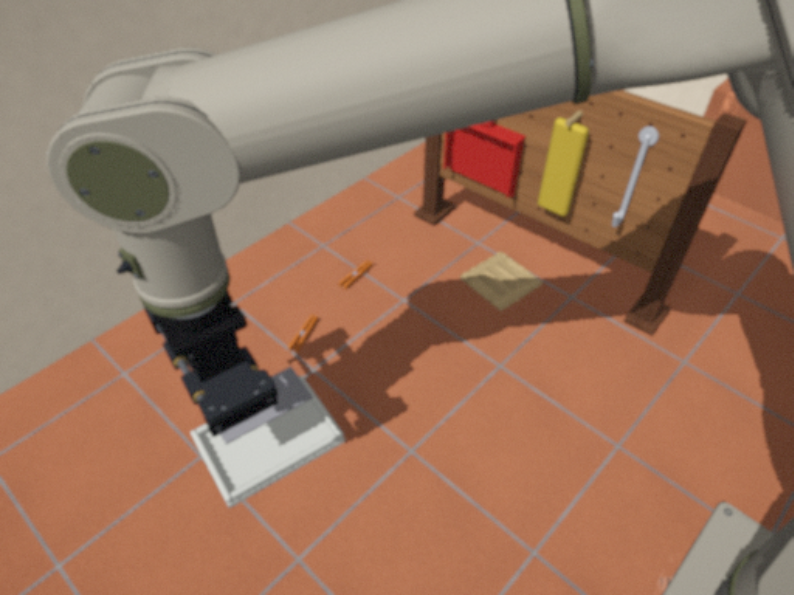

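View pics/top17.png

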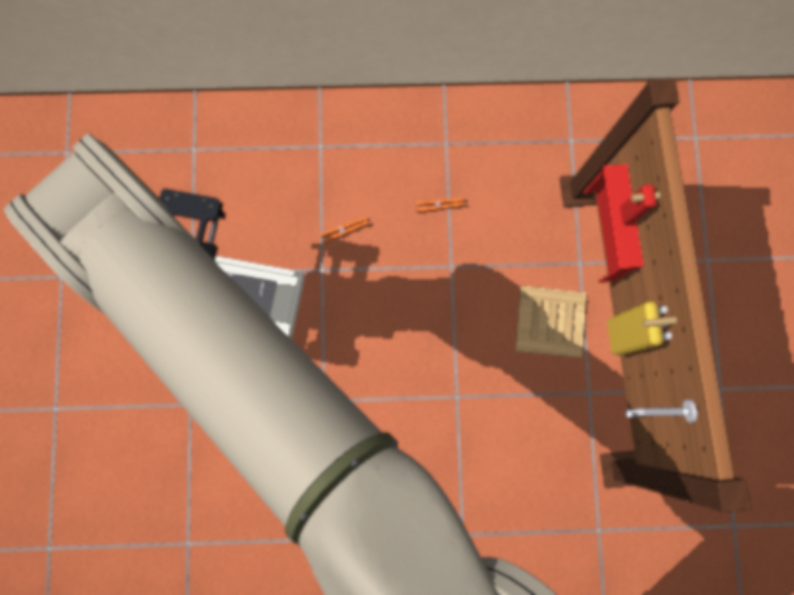

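Call:
drive_tool:
  moves: "0 0 -0.03 0 1; 0 0 -0.025 0 1; 0 0 0 0 1; 0 0 0 0 1"

```text
time: 21.92
ee_pos: [0.6103, 0.2591, 0.0848]
eef_rot: [0.551, 0.443, -0.55, 0.444]
ft_force: [1.2, 0.2, -0.8]
width: 0.0179
```

```bash
python3 - <<'E'
from h import *
s=st()
c=cam('side');crop(c,'s18.png',110,220,240,335,6)
c=cam('top');crop(c,'t18.png',100,150,210,240,6)
c=cam('wrist');cv2.imwrite('pics/w18.png',cv2.cvtColor(c['color'],cv2.COLOR_RGB2BGR))
E
```

```text
t 21.925 tcp [0.6103 0.2591 0.0848] xax [ 0.001  0.    -1.   ] yjaw deg -12.33 F [ 1.18  0.18 -0.85] M [ 0.05 -0.14  0.02] w 0.0179 q [ 0.09  0.67 -0.81  1.48  0.5   1.21 -1.  ]
```

View pics/s18.png

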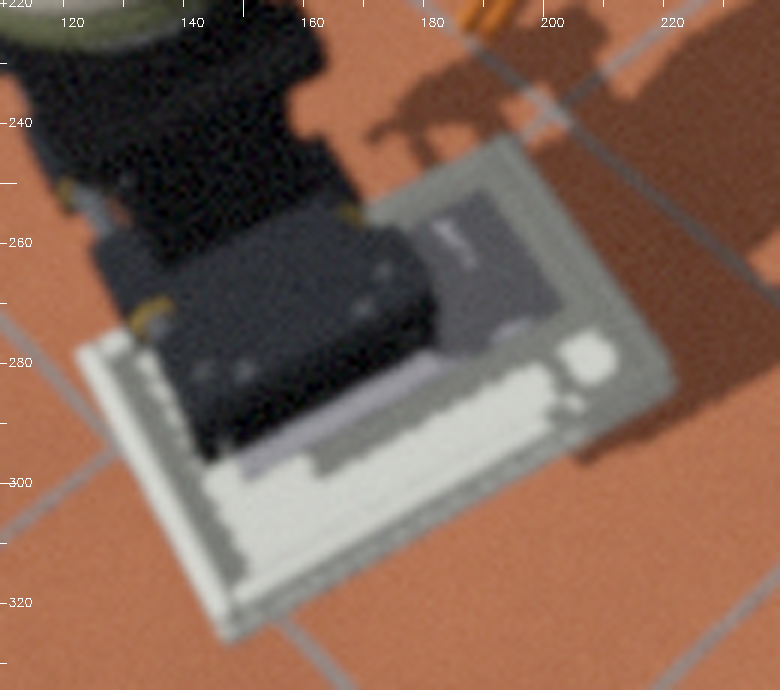

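View pics/t18.png

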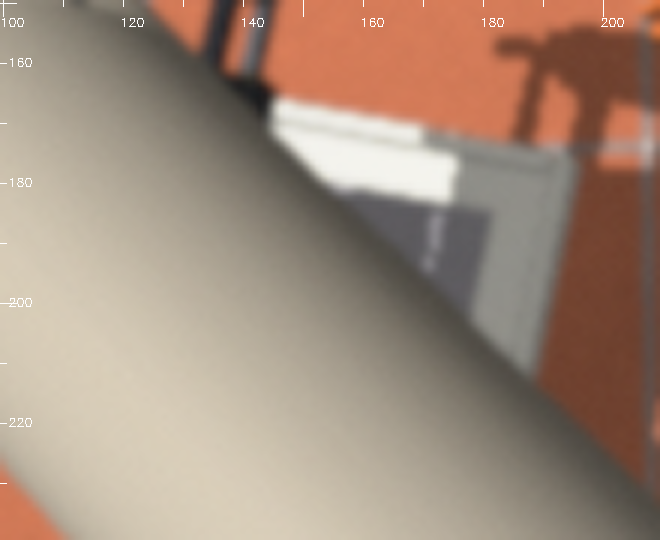

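View pics/w18.png

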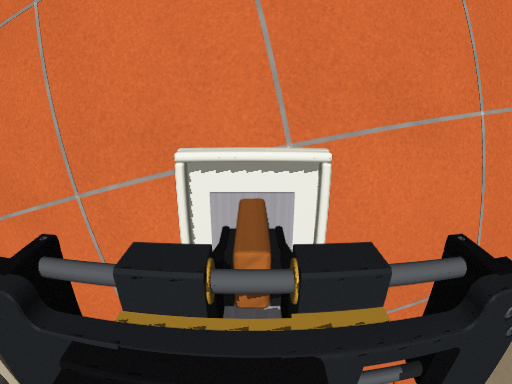

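Call:
drive_tool:
  moves: "-0.0005 0.0005 -0.01 0 1; 0 0 -0.01 0 1; 0 0 -0.006 0 1; 0 0 0 0 1; 0 0 0 0 1"

```text
time: 22.7
ee_pos: [0.6091, 0.2601, 0.0574]
eef_rot: [-0.551, -0.444, 0.551, -0.444]
ft_force: [0.1, 0.2, -1.1]
width: 0.0179
```

Call:
drive_tool:
  moves: "0 0 -0.001 0 1; 0 0 0 0 1"

```text
time: 22.95
ee_pos: [0.6092, 0.2601, 0.0567]
eef_rot: [0.551, 0.444, -0.55, 0.444]
ft_force: [0.2, -0.6, -1.2]
width: 0.0177
```

Call:
drive_tool:
  moves: "0 0 -0.001 0 1; 0 0 0 0 1"

```text
time: 23.2
ee_pos: [0.6092, 0.2601, 0.0566]
eef_rot: [0.551, 0.444, -0.55, 0.444]
ft_force: [-2.9, -2.2, 9.0]
width: 0.0178
```

Call:
drive_tool:
  moves: "0 0 0.001 0 1; 0 0 0 0 0.6; 0 0 0 0 0.3; 0 0 0 0 0.1; 0 0 0 0 0; 0 0 0 0 0; 0 0 0 0 0"

```text
time: 24.08
ee_pos: [0.6091, 0.2601, 0.0566]
eef_rot: [0.551, 0.444, -0.551, 0.444]
ft_force: [0.8, 0.6, 0.5]
width: 0.0698
```

```bash
python3 - <<'E'
from h import *
s=st()
c=cam('wrist');cv2.imwrite('pics/w19.png',cv2.cvtColor(c['color'],cv2.COLOR_RGB2BGR))
E
```

```text
t 24.075 tcp [0.6091 0.2601 0.0566] xax [ 0.  0. -1.] yjaw deg -12.26 F [0.84 0.64 0.48] M [-0.08 -0.1   0.02] w 0.0698 q [ 0.08  0.7  -0.79  1.5   0.52  1.16 -1.02]
```

View pics/w19.png

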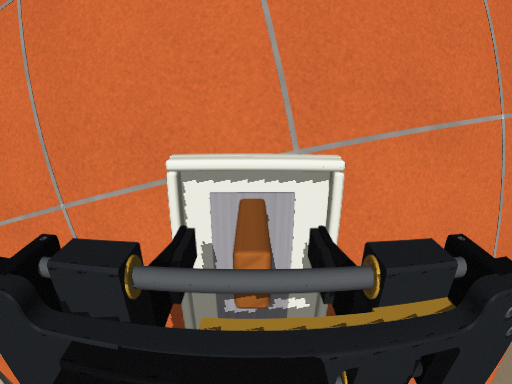

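Blade is centred in the dish and the fingers are open and clear; going straight up.

Call:
drive_tool:
  moves: "0 0 0 0 0; 0 0 0.02 0 0; 0 0 0.04 0 0; 0 0 0.05 0 0; 0 0 0.05 0 0; 0 0 0.05 0 0; -0.04 0.04 0 0 0; -0.04 0.04 0 0 0; -0.04 0.04 0 0 0; 0 0 0 0 0; 0 0 0 0 0; 0 0 0 0 0"

```text
time: 25.62
ee_pos: [0.4903, 0.379, 0.2669]
eef_rot: [0.551, 0.443, -0.551, 0.443]
ft_force: [-0.4, -0.3, -0.6]
width: 0.0868
```

```bash
python3 - <<'E'
from h import *
s=st()
c=cam('side');crop(c,'s20.png',100,140,370,340,2.9)
c=cam('top');crop(c,'t20.png',100,110,420,260,2.5)
c=cam('wrist');cv2.imwrite('pics/w20.png',cv2.cvtColor(c['color'],cv2.COLOR_RGB2BGR))
E
```

```text
t 25.625 tcp [0.4903 0.379  0.2669] xax [ 0. -0. -1.] yjaw deg -12.39 F [-0.37 -0.29 -0.6 ] M [-0.01 -0.09  0.02] w 0.0868 q [-0.06  0.45 -0.93  1.39  0.36  1.48 -1.19]
```

View pics/s20.png

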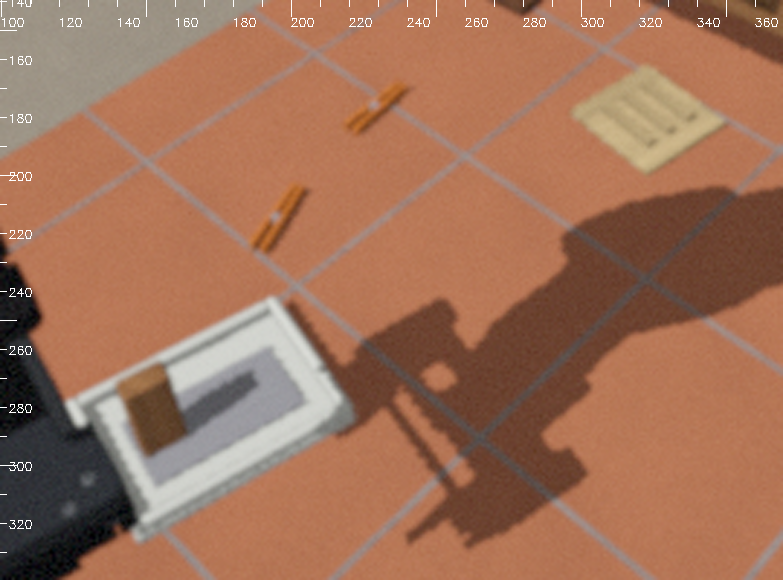

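View pics/t20.png

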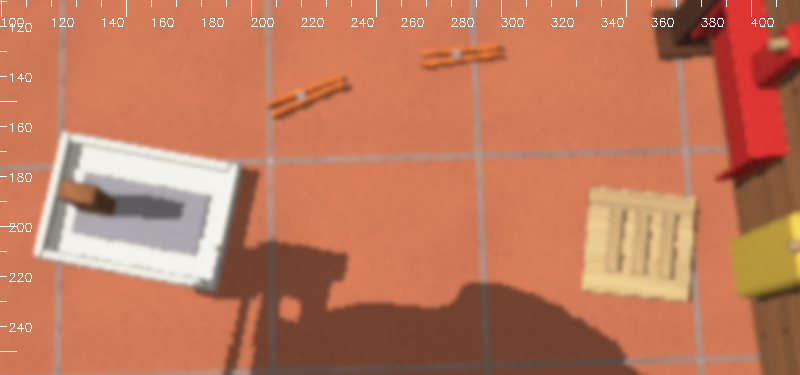

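View pics/w20.png

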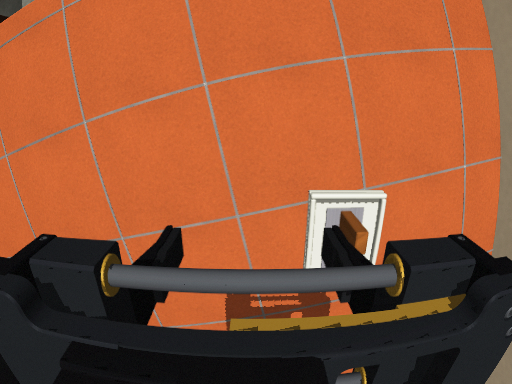

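```bash
python3 - <<'E'
from h import *
t=cam('top')
quad('rest',t,[(590,187),(696,197),(690,300),(583,290)],100,110,2.5,.007)
quad('dish',t,[(63,132),(240,162),(215,291),(34,255)],100,110,2.5,.022)
quad('blade',t,[(85,172),(210,195),(196,255),(71,232)],100,110,2.5,.0105)
quad('pa',t,[(275,112),(347,80)],100,110,2.5,.008)
quad('pb',t,[(421,60),(504,50)],100,110,2.5,.008)
E
```

```text
rest [[0.6145, -0.2043], [0.6022, -0.3048], [0.5045, -0.2923], [0.5166, -0.1923]] mean [ 0.5595 -0.2484] sides [0.0986, 0.1013, 0.0985, 0.1008] ang [np.float64(-7.0), np.float64(-97.0), np.float64(172.7), np.float64(83.1)]
dish [[0.6773, 0.2923], [0.6443, 0.1263], [0.5237, 0.1503], [0.5616, 0.3171]] mean [0.6017 0.2215] sides [0.1184, 0.1692, 0.1229, 0.1711] ang [np.float64(-12.1), np.float64(-101.3), np.float64(168.8), np.float64(77.2)]
blade [[0.6407, 0.274], [0.6156, 0.1561], [0.559, 0.1694], [0.5838, 0.2863]] mean [0.5998 0.2215] sides [0.0583, 0.1205, 0.0582, 0.1195] ang [np.float64(-12.2), np.float64(-102.0), np.float64(166.8), np.float64(78.0)]
pa [[0.695, 0.0941], [0.7249, 0.0245]] mean [0.71   0.0593] sides [0.0757, 0.0757] ang [np.float64(113.2), np.float64(-66.8)]
pb [[0.743, -0.0474], [0.751, -0.1281]] mean [ 0.747  -0.0878] sides [0.0811, 0.0811] ang [np.float64(95.7), np.float64(-84.3)]
```

```bash
python3 - <<'E'
from bench import ticket
print(ticket.close_job())
E
```

```text
the job is handed in; nothing more can be done
None
```

The job is handed in, at about 26 s of the 72 s allowed. I pressed the lifter blade on the soap rest and drew it out about 0.2 m from under the board. I then slid the blade under the near rim, tipped the rest over past vertical, and laid the lifter in the dish.

**Last checks, from the camera pictures:**
- **Soap rest:** it lies ribs up, with its middle about 73 mm in front of the board's face.
- **Lifter:** the blade looks flat on the dish floor, with its middle about 2 mm from the dish's middle.
- **Dish and clothespins:** each measures within about 2 mm of where it started, which is within the measuring error.
- **Peg board:** I saw no contact with it in the pictures or the force readings.
- **Arm:** it stands clear with the gripper open.

No check failed or disagreed. The hand-in gave no verdict, so the judged outcome is not confirmed. I checked the rest's tilt and flatness by eye in the pictures only.

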